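# Unlatch the green stock locker

### The job

The loupe is in the little locker with the green door: open it. Reach down through the slot in that locker's top and press its white sprung hook down until the green door comes free and its spring hinge swings it wide open; then take the hand out so that the hook springs back up. Leave the blue locker shut and do not disturb the tins, the bottle or the steel block.

Things in the scene. Friction and masses are not known exactly. Their poses are not given: they have to be found in the camera images.
- green_locker: Fixed grey steel box, 140 deep (x) x 100 wide (y) x 130 high, green door, green rim round a slot in its 4 mm top plate; a twin with blue door and rim stands beside it, left or right by chance. Origin: centre of underside, on the surface; x from door to back, y to the robot's left (the door's free edge), z up. Slot centre at x -27, y 0: 50 (x) x 56 (y) mm. Door hinge line (upright) at x -84, y -50.
- green_pad (a point): Top centre of the white ribbed thumb pad (42 x 46 mm) of the green locker's sprung hook, under the slot's middle, at rest 12 mm below the locker's top, 118 mm above the surface; axes as the locker's at rest. Pressed straight down: 3 N to start, about 5 N where the door comes free 5 to 6 mm down, 7 N at its stop 11 mm down. Springs back up when let go.
- green_door (a joint): Angle of the green door: shut at 0 to 0.05, range to 1.75 rad. Its upright hinge is on the right seen from the robot; it opens towards the robot. Held by the hook until the pad is pressed; then its spring hinge swings it, unaided, past 1.0 rad within about 2 s, to rest at about 1.35 rad. The door is 98 mm wide, 12 mm thick, its top 128 mm above the surface, no handle; keep its swing clear.
- blue_door (a joint): Angle of the blue door of the other locker, shut at 0 to 0.05 rad, held by its own hook; must stay shut.
- wax: White flat tin, 53 mm across, 18 mm high, standing on the back part of the green locker's top (130 mm up), its centre about 70 mm behind the slot's centre. Origin: centre of its underside. Leave alone.
- rouge: Tin with a red lid, 42 mm across, 24 mm high, in the same place on the blue locker. Origin: centre of its underside. Leave alone.
- bottle: Amber dropper bottle, 30 mm across, 103 mm high, standing behind the lockers. Origin: centre of its underside. Leave alone.
- block: Grey steel block 54 x 54 x 22 mm on the surface to the right. Origin: centre of its underside. Leave alone.

How it is judged:
By the outcome, as a careful person would: the job done as asked, in the order asked, and still so for the second after the job is handed in, with the robot touching nothing.
It also fails if it takes over 26 s, if anything falls off the work surface, if the arm or the gripper's body presses on something with over 40 N, if the wrist force passes 120 N, or if a joint passes its speed limit or range.

### The arm

A 6-joint arm with a two-finger parallel gripper is mounted at the origin on the work surface; the furniture and walls round the work are solid. World frame = base frame: x ahead of the robot, y to its left, z up, the work surface at z = 0. Lengths are in mm, angles in rad, forces in N, time in s.
With the tool pointing down it reaches from about 275 to 1000 mm from the base axis. Payload 8.4 kg.
Tool frame: the origin (TCP) lies between the finger pads; the fingertips stand 22 mm ahead of it and the grasp point (between the pads) lies 3 mm ahead of it; z points along the fingers, y is the line along which they close (so a half turn about z gives the same grasp; the last joint's range is limited). The gripper opens to 85 mm and grips with 20 to 120 N. Pads are 22 mm wide; open, the fingers measure 114 mm over their backs; the gripper's body (76 mm by 85 mm) begins 54 mm behind the grasp point. The pads swing forward as they close: fully open they stand 13 mm farther back than shut.
Start: joints at [1.109, 0.353, 1.633, -0, 1.155, -0.002], TCP at [277.355, 560.092, 253.281] pointing down, gripper open.
Joint ranges: [-2.63, 2.63], [-0.92, 2.1], [0.06, 2.66], [-1.3, 4.44], [0, 2.69], [-3.02, 3.02]. Speed limits (rad/s): [2.22, 2.22, 2.79, 3.14, 3.14, 3.14].

### API

Orientations are given as [roll, pitch, yaw] about the fixed x, y, z axes, in that order (R = Rz(yaw) Ry(pitch) Rx(roll)).
In Python, from rig import r, grab_frame gives the robot as it stands.
- The arm moves only by the shell command python3 -m inch 'ROWS' [FORCE]. ROWS is JSON, a list of rows, each a list of 7 numbers: the turn, a rotation vector about the tool's x, y, z as a fraction of full scale, then the shift along the tool's x, y, z as a fraction of full scale, then the closure, from 0 (fully open) to 1 (shut). In form: [[rx, ry, rz, dx, dy, dz, fingers], ...]. A call has 1 to 8 rows; each row shifts and turns the commanded pose from where the row before left it, along the tool's axes as they then stand; what a row does not reach is not made up. Full scale, the value 1, is 2.5 cm for a shift and pi rad for a turn. A row lasts 1/12 s, in which the tool goes at most 41.7 mm and 7.16 degrees, less where a joint would pass 70% of its speed; a pose out of reach is approached as far as the arm can. A call with a number of a shift or a turn outside -1 to 1 is refused whole. A call with a gripper value outside its range is refused whole. The fingers move at their own pace and stop on an object; FORCE is the grip in N (left out, the last holds). Time passes only in rows, so rows that do not move let the fingers close. It gives the time, the measured TCP pose, the force, the opening and the grip force at its end, in the units of the state.
- r.sense(): the state, without advancing time (a new reading comes with each control period).
- grab_frame(name): name is "side" or "top" or "wrist"; returns a dict with "pixels" (420x560x3 uint8, red, green, blue), "z_map" (420x560 float32, mm along the optical axis (not along the pixel's ray), 0 where there is no reading), "vertical_fov" (degrees; the focal length in pixels is half the picture's height over the tangent of half this angle, whatever the lens; pixels are square), "cx", "cy" (the principal point, pixels), "cam_to_world" (4x4, takes a point from camera to world coordinates). Camera axes: x right, y down, z forward; pixel columns grow to the right and rows downward; lengths in mm; the calibration is good to about 2 mm. A picture is of the moment at which its call begins.
- r.sign_off(): hands the job in; it is judged then, once.
The state is a dict: "clock": time; "qpos": joint angles; "qvel": joint speeds; "joint_efforts": joint torques, N m; "eef_pos": TCP position; "tcp_rot": TCP orientation; "contact_force": force on the tool from outside, world axes, zero at the start; "wrist_torque": the same for the moment, N m; "opening": opening from 0.0 (shut) to 1.0 (fully open); "grasp_force": force on a finger pad.
Only numpy, scipy, OpenCV 4.12 (cv2) and the standard library are available. Lean on these libraries where they do the work, as an engineer would, in place of code of your own. Each camera call takes 0.05 s, during which the arm holds its last target. There are 200 camera calls.

## Working session

There is one attempt and no reset: what is moved stays moved. The work goes in short steps, Python scripts to look and compute and a shell command to move; the robot and the scene stay as the last step left them, time stands still between calls to the robot, and variables do not carry over. Pictures are saved under pics/ and viewed, at most 10 in all, crops included, and the job is handed in when it is done.

```bash
mkdir -p pics; cat > h.py <<'E'
import numpy as np, cv2
from rig import r, grab_frame
def pts(f):
    z=f["z_map"];h,w=z.shape;F=h/2/np.tan(np.radians(f["vertical_fov"])/2)
    v,u=np.mgrid[:h,:w]
    P=np.stack([(u-f["cx"])*z/F,(v-f["cy"])*z/F,z,np.ones_like(z)],-1)
    return (P@np.array(f["cam_to_world"]).T)[...,:3]
def save(f,n): cv2.imwrite("pics/"+n,f["pixels"][...,::-1])
E
python3 - <<'E'
from h import *
fs=[grab_frame("side"),grab_frame("top")]
for f,n in zip(fs,("side","top")):
    print(n,np.round(f["cam_to_world"],2).tolist(),f["vertical_fov"]); np.save(n+".npy",pts(f))
    hsv=cv2.cvtColor(f["pixels"],cv2.COLOR_RGB2HSV);P=pts(f)
    for c,lo,hi in(("green",40,85),("blue",95,130)):
        m=(cv2.inRange(hsv,(lo,90,40),(hi,255,255))>0)&(f["z_map"]>0)
        t=m&(abs(P[...,2]-130)<6)
        if t.sum():
            q=P[t];print(n,c,m.sum(),t.sum(),q.min(0).round(),q.max(0).round(),cv2.minAreaRect(q[:,:2].astype(np.float32)))
cv2.imwrite("pics/a.png",np.vstack([cv2.resize(f["pixels"][...,::-1],(400,300)) for f in fs]))
print(r.sense())
E
```

```text
side [[0.96, -0.13, 0.23, 338.65], [-0.27, -0.53, 0.81, -805.11], [0.01, -0.84, -0.54, 616.16], [0.0, 0.0, 0.0, 1.0]] 42.20847121236359
side green 241 197 [442.  63. 124.] [530. 160. 135.] ((486.141845703125, 110.89407348632812), (96.79864501953125, 86.93938446044922), 88.9638900756836)
side blue 1527 543 [425. -97. 124.] [519.   0. 134.] ((473.9535827636719, -44.09759521484375), (90.05374908447266, 97.60608673095703), 5.972799301147461)
top [[-0.02, -0.99, 0.12, 461.07], [-1.0, 0.02, -0.02, -26.0], [0.01, -0.12, -0.99, 1078.0], [0.0, 0.0, 0.0, 1.0]] 42.29235794403323
top green 398 328 [444.  66. 124.] [582. 398. 135.] ((507.39178466796875, 232.88125610351562), (348.4563293457031, 93.48931121826172), 80.42224884033203)
top blue 871 775 [426. -95. 124.] [521.  -1. 136.] ((475.2468566894531, -43.41585922241211), (89.93246459960938, 95.06116485595703), 6.064229965209961)
{'clock': 0.1, 'qpos': array([ 1.10857588e+00,  3.53597116e-01,  1.63405770e+00,  1.37122864e-05,
        1.15523422e+00, -2.41533885e-03]), 'qvel': array([ 3.06505348e-04, -5.67604101e-04, -2.17089003e-03,  1.64884566e-03,
       -4.16807357e-04, -3.07573668e-05]), 'joint_efforts': array([-7.50581203e-04, -6.06355262e+01, -3.42811882e+01, -1.19822590e-05,
        3.84270839e-03,  4.49897971e-05]), 'eef_pos': array([277.18031228, 559.71692198, 252.62625007]), 'tcp_rot': array([-3.14029630e+00, -1.56692047e-05,  2.68178199e+00]), 'contact_force': array([ 0.66273862, -0.02968633, -0.13193426]), 'wrist_torque': array([ 0.04027801,  0.04446194, -0.01640328]), 'grasp_force': 0.0, 'opening': 0.9974791343383667}
```

View pics/a.png

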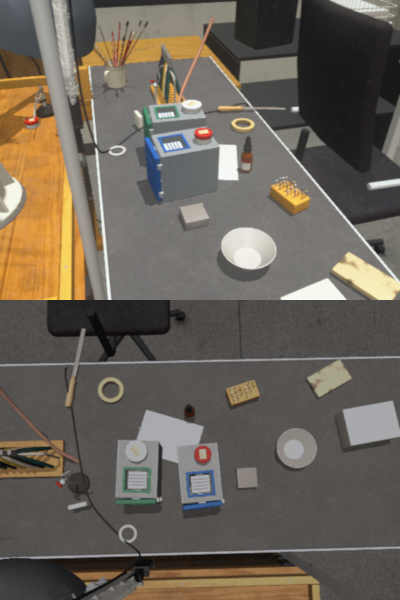

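The side view (top half) and the overhead view (bottom half) show two lockers. The green one stands on the robot's left (overhead tile about (137,470), slot about (137,480)) and the blue one on the right (about (200,475)). The wax tin is behind the green slot, at about (136,451).

```bash
python3 - <<'E'
from h import *
for n in("top","side"):
    f=grab_frame(n);P=pts(f);hsv=cv2.cvtColor(f["pixels"],cv2.COLOR_RGB2HSV)
    m=((cv2.inRange(hsv,(40,60,30),(90,255,255))>0)&(P[...,1]>40)&(P[...,1]<180)&(P[...,0]>400)&(P[...,0]<600)&(P[...,2]>110)).astype(np.uint8)
    k,l,s,c=cv2.connectedComponentsWithStats(m)
    for i in range(1,k):
        if s[i,4]>15:
            q=P[l==i];print(n,s[i],q.min(0).round(),q.max(0).round(),np.median(q[:,2]),cv2.minAreaRect(q[:,:2].astype(np.float32)))
    roi=(P[...,1]>50)&(P[...,1]<170)&(P[...,0]>420)&(P[...,0]<600)
    t=roi&(abs(P[...,2]-130)<6);print("plate",cv2.minAreaRect(P[t][:,:2].astype(np.float32)))
    w=roi&(hsv[...,1]<50)&(hsv[...,2]>140)&(P[...,2]>112)&(P[...,2]<123);q=P[w]
    if len(q):print("pad",len(q),q.mean(0),q.min(0),q.max(0))
    if n=="top":
        v,u=np.where(roi);cv2.imwrite("pics/b.png",cv2.resize(f["pixels"][v.min():v.max(),u.min():u.max(),::-1],None,fx=5,fy=5)[:600,:800])
E
```

```text
top [172 234  39  36 374] [471.  77. 125.] [533. 144. 134.] 130.15042607920515 ((502.7109680175781, 110.74098205566406), (66.7675552368164, 60.03539276123047), 86.74073791503906)
top [162 279  57   7 369] [443.  65. 115.] [456. 162. 132.] 126.58122587531238 ((449.6722106933594, 113.633056640625), (97.16436004638672, 10.460476875305176), 88.53492736816406)
plate ((521.4561157226562, 110.64311218261719), (100.68020629882812, 155.89842224121094), 87.38834381103516)
pad 605 [502.01504507 111.2086403  117.36586277] [451.59334194  59.10997547 112.08422686] [523.80771671 134.0247768  122.43510321]
side [216 148  36  19 172] [469.  77. 128.] [532. 146. 134.] 132.04039796285235 ((500.48992919921875, 111.40336608886719), (68.5799331665039, 60.89398956298828), 87.89005279541016)
side [200 150  12  32 210] [442.  63. 110.] [454. 160. 132.] 128.1768399231456 ((448.1641540527344, 111.37277221679688), (96.68187713623047, 11.279701232910156), 89.3193359375)
plate ((519.984375, 110.58317565917969), (108.66680145263672, 158.1367645263672), 86.51526641845703)
pad 145 [498.2450366  118.62886822 118.81685217] [447.99554585  58.70442157 112.05645214] [522.29251083 160.35195128 121.41198067]
```

View pics/b.png

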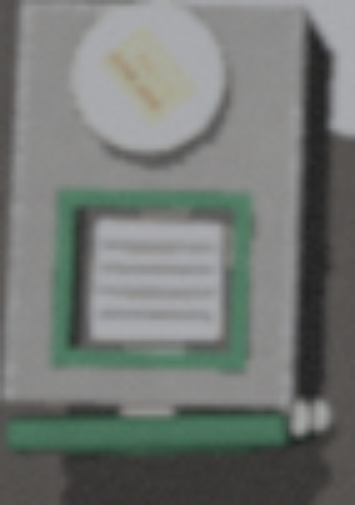

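The crop shows the green rim with the white ribbed pad centred in it at about (155,280), and the tin well behind it. The slot centre is at about (502,111), and the locker's yaw is about -2 to -3°. I'll turn the wrist and shut the fingers first, and check how high the tools to the left stand.

```bash
python3 -m inch '[[0,0,-0.034,0,0,0,1],[0,0,-0.034,0,0,0,1],[0,0,-0.034,0,0,0,1],[0,0,-0.032,0,0,0,1]]' 40
python3 - <<'E'
from h import *
print(r.sense()["tcp_rot"],r.sense()["eef_pos"])
P=pts(grab_frame("top"))
for x in range(200,600,50):
    print(x,[int(P[(P[...,0]>=x)&(P[...,0]<x+50)&(P[...,1]>=y)&(P[...,1]<y+50)][:,2].max(initial=-1)) for y in range(0,600,50)])
E
```

```text
clock: 0.53
eef_pos: [277.3, 560.0, 253.0]
tcp_rot: [-3.141, -0.0, 3.108]
contact_force: [0.4, -0.3, -0.0]
opening: 0.455
grasp_force: 0.0
[-3.14115073e+00 -1.67400517e-04  3.10824677e+00] [277.28576454 559.96319692 253.0444288 ]
200 [37, 37, 35, 1, 34, 36, -1, -1, -1, -1, -1, -1]
250 [3, 206, 389, 426, 422, 4, -1, -1, -1, -1, -1, -1]
300 [3, 3, 107, 443, 444, 450, 403, 3, 2, 2, -1, -1]
350 [3, 4, 7, 7, 4, 384, 384, 3, 3, 3, 0, -1]
400 [131, 131, 130, 128, 14, 51, 49, 3, 2, 2, 0, -1]
450 [132, 133, 134, 135, 3, 152, 144, 3, 2, 3, 3, -1]
500 [135, 148, 151, 134, 208, 210, 142, 85, 81, 83, 0, -1]
550 [132, 151, 152, 134, 3, 38, 130, 177, 178, 114, -1, -1]
```

```bash
python3 - <<'E'
from h import *
f=grab_frame("top");g=grab_frame("side");save(f,"c.png");save(g,"d.png");P=pts(f);Q=pts(g)
for n,p in(("top",P),("side",Q)):
    m=(p[...,2]>160)&(p[...,0]>150)&(p[...,0]<600)&(abs(p[...,1])<700)
    k,l,s,c=cv2.connectedComponentsWithStats(m.astype(np.uint8))
    for i in range(1,k):
        if s[i,4]>15:q=p[l==i];print(n,s[i],q.min(0).round(),q.max(0).round())
E
```

```text
top [ 10 209   9   9  69] [461. -26. 161.] [ 579.  406. 1078.]
top [  0 210   8   8  58] [566. 415. 160.] [578. 423. 176.]
top [ 84 239  14  10  60] [510. 249. 160.] [523. 277. 210.]
top [   0  360  201   60 8100] [256. -26. 161.] [ 461.  335. 1078.]
top [ 427  371   90   49 1342] [ 275. -296.  160.] [ 461.  -26. 1078.]
side [    0     0   137   314 16749] [ 150. -303.  160.] [354. 698. 513.]
side [171  29  10  41 114] [431. 511. 162.] [458. 566. 271.]
side [177  28  22  40 168] [449. 554. 160.] [519. 668. 233.]
side [188  29  20  35  86] [479. 573. 160.] [531. 603. 249.]
side [138  34  14  37  68] [360. 513. 161.] [383. 567. 265.]
side [166  41   3  14  25] [431. 684. 161.] [440. 700. 192.]
side [226  62  16  26 192] [564. 395. 160.] [578. 540. 179.]
side [221  91   9  21  44] [509. 248. 161.] [523. 277. 211.]
```

View pics/c.png

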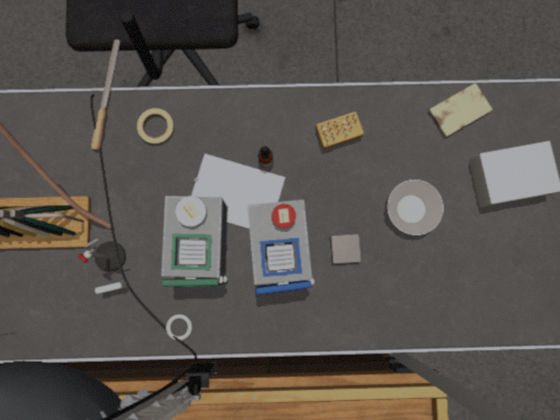

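View pics/d.png

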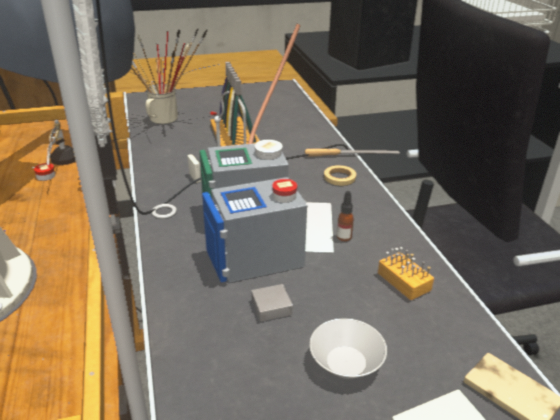

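The lockers are clear. The top view's lower left (0–210, 360–420) and the side view's upper left show a dark dome and a jointed arm, which may be a lamp. The pencil-like stick at the left reaches z 210 near (515,260). I'll locate the lamp in 3D.

```bash
python3 - <<'E'
from h import *
for n,L in(("top",[(200,375),(195,390),(160,400),(120,415),(100,400),(60,375),(20,370),(30,410),(180,395),(420,375),(480,400)]),("side",[(95,100),(88,40),(100,130),(60,20),(75,200),(20,40),(120,30),(130,70),(50,70),(108,300)])):
    f=grab_frame(n);P=pts(f);print(n,[(p,P[p[1],p[0]].round().tolist(),int(f["z_map"][p[1],p[0]])) for p in L])
w=grab_frame("wrist");save(w,"w.png");W=pts(w);print(np.round(w["cam_to_world"],2).tolist())
E
```

```text
top [((200, 375), [272.0, 112.0, 9.0], 1036), ((195, 390), [266.0, 108.0, 114.0], 930), ((160, 400), [286.0, 135.0, 277.0], 771), ((120, 415), [289.0, 167.0, 365.0], 683), ((100, 400), [306.0, 196.0, 355.0], 695), ((60, 375), [339.0, 244.0, 364.0], 690), ((20, 370), [350.0, 288.0, 379.0], 675), ((30, 410), [313.0, 251.0, 433.0], 618), ((180, 395), [283.0, 113.0, 234.0], 814), ((420, 375), [281.0, -280.0, 116.0], 937), ((480, 400), [295.0, -288.0, 368.0], 688)]
side [((95, 100), [271.0, 109.0, 269.0], 910), ((88, 40), [276.0, 123.0, 364.0], 871), ((100, 130), [270.0, 105.0, 216.0], 936), ((60, 20), [285.0, -300.0, 497.0], 459), ((75, 200), [184.0, 248.0, -0.0], 1149), ((20, 40), [170.0, 156.0, 361.0], 875), ((120, 30), [326.0, 220.0, 352.0], 968), ((130, 70), [333.0, 274.0, 261.0], 1062), ((50, 70), [206.0, 147.0, 312.0], 902), ((108, 300), [275.0, -296.0, 179.0], 633)]
[[0.04, 0.96, 0.27, 207.85], [1.0, -0.04, -0.01, 562.07], [-0.0, 0.27, -0.96, 374.09], [0.0, 0.0, 0.0, 1.0]]
```

View pics/w.png

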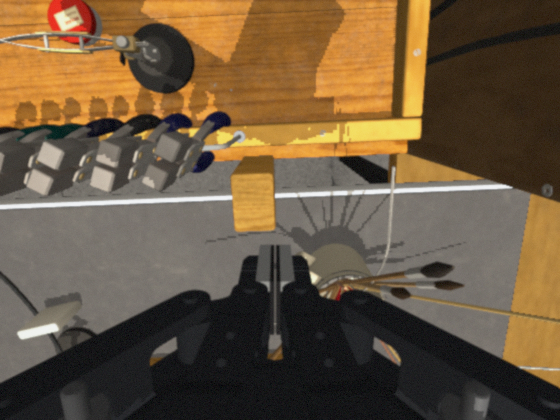

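The wrist view shows the fingers shut over the mug. A lamp stands between the base and the workspace: its post is near (270,110) and its shade spans about (170–350, 150–335) at z 260–450. I'll lift high, swing over it, then come down.

```bash
python3 -m inch '[[0,0,0,0,0,-1,1],[0,0,0,0,0,-1,1],[0,0,0,0,0,-1,1],[0,0,0,0,0,-1,1],[0,0,0,0,0,-1,1],[0,0,0,0,0,-1,1],[0,0,0,0,0,-1,1],[0,0,0,0,0,-1,1]]'
python3 -m inch '[[0,0,0,0,0,-1,1],[0,0,0,0,0,-1,1],[0,0,0,-1,0,0,1],[0,0,0,-1,0,0,1],[0,0,0,-1,0,0,1],[0,0,0,-1,0,0,1],[0,0,0,-1,0,0,1],[0,0,0,-1,0,0,1]]'
python3 - <<'E'
from h import *
s=r.sense();print(s["qpos"],s["eef_pos"])
a=[((0.3536,1.63405),(625.0,252.6)),(tuple(s["qpos"][1:3]),(np.hypot(*s["eef_pos"][:2]),s["eef_pos"][2]))]
# r=r0+L1 sin q2+L2 sin(q2+q3); z=k+L1 cos+L2 cos, assume r0=0
A=[];b=[]
for (p,q),(R,z) in a: A+=[[np.sin(p),np.sin(p+q),0],[np.cos(p),np.cos(p+q),1]];b+=[R,z]
print(np.linalg.lstsq(np.array(A),np.array(b),rcond=None))
E
```

```text
clock: 1.5
eef_pos: [277.2, 559.9, 454.6]
tcp_rot: [3.141, 0.0, 3.101]
contact_force: [0.6, 0.7, -0.4]
opening: -0.0
grasp_force: 0.0
clock: 2.17
eef_pos: [428.4, 554.1, 503.2]
tcp_rot: [-3.142, -0.0, 3.101]
contact_force: [-0.0, -0.6, 0.3]
opening: -0.001
grasp_force: 0.0
[ 9.10457096e-01  3.64720650e-01  1.08986563e+00  9.80970992e-06
  1.68705403e+00 -6.19464109e-01] [428.40819351 554.06189158 503.24032668]
(array([553.57308038, 491.03041507, -69.38427001]), array([480.92957366]), np.int32(3), array([1.96868516, 1.45454088, 0.09267984]))
```

```bash
for i in 1; do python3 -m inch '[[0,0,0,-0.4,-1,0,1],[0,0,0,-0.4,-1,0,1],[0,0,0,-0.4,-1,0,1],[0,0,0,-0.4,-1,0,1],[0,0,0,-0.4,-1,0,1],[0,0,0,-0.4,-1,0,1],[0,0,0,-0.4,-1,0,1],[0,0,0,-0.4,-1,0,1]]'
python3 -m inch '[[0,0,0,-0.4,-1,0,1],[0,0,0,-0.1,-1,0,1],[0,0,0,0,-1,0,1],[0,0,0,0,-1,0,1],[0,0,0,0,-1,0,1],[0,0,0,0,-1,0,1],[0,0,0,0,-1,0,1],[0,0,0,0,-1,0,1]]'
python3 -m inch '[[0,0,0,0,-1,0,1],[0,0,0,0,-0.6,0,1],[0,0,0,0,0,-0,1]]'; done
```

```text
clock: 2.83
eef_pos: [499.6, 350.0, 503.3]
tcp_rot: [3.142, 0.0, 3.101]
contact_force: [-0.2, 0.4, 0.7]
opening: -0.0
grasp_force: 0.0
clock: 3.5
eef_pos: [503.8, 149.8, 503.4]
tcp_rot: [3.142, 0.0, 3.101]
contact_force: [0.1, -0.5, -0.1]
opening: 0.002
grasp_force: 0.0
clock: 3.75
eef_pos: [502.4, 108.6, 503.6]
tcp_rot: [-3.141, 0.001, 3.098]
contact_force: [0.0, -0.4, -0.3]
opening: 0.001
grasp_force: 0.0
```

```bash
python3 -m inch '[[0,0,0,0,0.1,1,1],[0,0,0,0,0,1,1],[0,0,0,0,0,1,1],[0,0,0,0,0,1,1],[0,0,0,0,0,1,1],[0,0,0,0,0,1,1],[0,0,0,0,0,1,1],[0,0,0,0,0,0.5,1]]'
python3 -m inch '[[0,0,0,0,0,1,1],[0,0,0,0,0,1,1],[0,0,0,0,0,1,1],[0,0,0,0,0,0.8,1],[0,0,0,0,0,0,1],[0,0,0,0,0,0,1]]'
python3 - <<'E'
from h import *
f=grab_frame("wrist");save(f,"w2.png");P=pts(f);hsv=cv2.cvtColor(f["pixels"],cv2.COLOR_RGB2HSV)
m=((cv2.inRange(hsv,(40,60,30),(90,255,255))>0)&(abs(P[...,2]-130)<6)&(P[...,0]>460)).astype(np.uint8)
k,l,s,c=cv2.connectedComponentsWithStats(m);i=1+s[1:,4].argmax();q=P[l==i]
print(s[i],q.min(0),q.max(0),cv2.minAreaRect(q[:,:2].astype(np.float32)))
print(r.sense()["joint_efforts"])
E
```

```text
clock: 4.42
eef_pos: [501.4, 114.0, 312.8]
tcp_rot: [-3.141, -0.003, 3.101]
contact_force: [-0.4, 0.8, 0.0]
opening: -0.003
grasp_force: 0.0
clock: 4.92
eef_pos: [502.2, 114.0, 220.3]
tcp_rot: [-3.141, -0.002, 3.102]
contact_force: [0.1, -0.5, 0.5]
opening: -0.0
grasp_force: 0.0
[ 219  170  106   89 2759] [467.10808694  75.66223955 126.73584066] [531.39269704 146.10422458 133.38878781] ((499.1900939941406, 110.68112182617188), (68.38214874267578, 62.119781494140625), 87.47713470458984)
[ 3.79143271e-02 -4.60563648e+01 -2.98984802e+01  5.61111752e-03
  6.14000513e-03  2.47199211e-02]
```

View pics/w2.png

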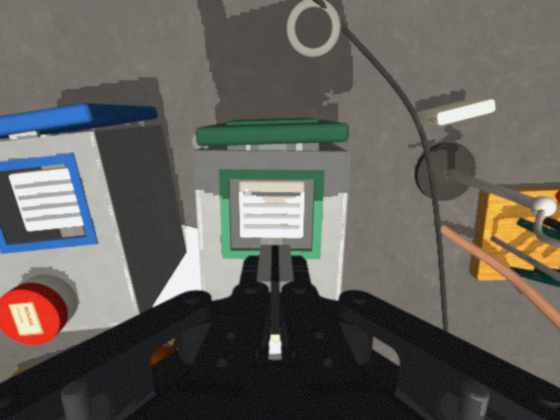

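The wrist view shows the fingers lined up over the green slot, with the slot centre at about pixel (271,213), or (500.5,111) in the world. A correction of about 3 mm is enough.

```bash
python3 -m inch '[[0,0,0,0.06,-0.12,0.5,1],[0,0,0,0,0,0.8,1],[0,0,0,0,0,0.8,1],[0,0,0,0,0,0.6,1],[0,0,0,0,0,0.3,1],[0,0,0,0,0,0,1],[0,0,0,0,0,0,1]]'
python3 -m inch '[[0,0,0,0,0,0.1,1],[0,0,0,0,0,0.1,1],[0,0,0,0,0,0.1,1],[0,0,0,0,0,0,1]]'
```

```text
clock: 5.55
eef_pos: [501.9, 110.8, 146.9]
tcp_rot: [3.141, 0.001, 3.103]
contact_force: [-0.1, 0.2, -1.2]
opening: 0.002
grasp_force: 0.0
clock: 5.88
eef_pos: [501.8, 110.7, 138.7]
tcp_rot: [3.141, 0.002, 3.103]
contact_force: [-0.0, -0.2, 2.9]
opening: -0.003
grasp_force: 1.2
```

Contact was at TCP z of about 140. Pressing on.

```bash
python3 -m inch '[[0,0,0,0,0,0.1,1],[0,0,0,0,0,0.08,1],[0,0,0,0,0,0.06,1],[0,0,0,0,0,0,1],[0,0,0,0,0,0,1]]'
cat > d.py <<'E'
from h import *
for n in("side","top"):
    f=grab_frame(n);P=pts(f);hsv=cv2.cvtColor(f["pixels"],cv2.COLOR_RGB2HSV)
    for c,lo,hi,a in(("green",40,90,(60,170)),("blue",95,130,(-110,10))):
        m=(cv2.inRange(hsv,(lo,60,30),(hi,255,255))>0)&(P[...,1]>a[0])&(P[...,1]<a[1])&(P[...,0]>330)&(P[...,0]<465)&(P[...,2]>20)
        if m.sum()>5:print(n,c,m.sum(),P[m].min(0).round(),P[m].max(0).round())
E
python3 d.py
```

```text
clock: 6.3
eef_pos: [502.0, 110.7, 133.0]
tcp_rot: [3.141, 0.002, 3.103]
contact_force: [0.3, 0.0, 5.9]
opening: -0.002
grasp_force: 3.2
side green 1076 [406.  65.  20.] [450. 157. 131.]
side blue 1245 [424. -99.  20.] [465.   2. 134.]
top green 154 [403.  66.  64.] [447. 155. 131.]
top blue 589 [426. -95.  21.] [4.650e+02 1.000e+00 1.078e+03]
```

The door is coming free, so I'll hold while it swings.

```bash
python3 -m inch '[[0,0,0,0,0,0.04,1],[0,0,0,0,0,0,1],[0,0,0,0,0,0,1],[0,0,0,0,0,0,1],[0,0,0,0,0,0,1],[0,0,0,0,0,0,1],[0,0,0,0,0,0,1],[0,0,0,0,0,0,1]]'
python3 -m inch '[[0,0,0,0,0,0,1],[0,0,0,0,0,0,1],[0,0,0,0,0,0,1],[0,0,0,0,0,0,1],[0,0,0,0,0,0,1],[0,0,0,0,0,0,1],[0,0,0,0,0,0,1],[0,0,0,0,0,0,1]]'
python3 d.py
```

```text
clock: 7.07
eef_pos: [502.0, 110.7, 132.1]
tcp_rot: [3.141, 0.002, 3.103]
contact_force: [0.1, -0.5, 6.7]
opening: 0.002
grasp_force: 3.4
clock: 7.73
eef_pos: [502.0, 110.7, 132.1]
tcp_rot: [3.141, 0.002, 3.103]
contact_force: [-0.3, -0.4, 6.5]
opening: 0.002
grasp_force: 3.4
side green 2338 [353.  64.  20.] [443. 113. 131.]
side blue 1238 [424. -98.  21.] [465.   3. 135.]
top green 44 [419.  66.  22.] [444.  72. 126.]
top blue 587 [426. -95.  22.] [4.650e+02 1.000e+00 1.078e+03]
```

The door has swung about 90 mm out (over 1 rad). I'll lift straight up.

```bash
python3 -m inch '[[0,0,0,0,0,-0.3,1],[0,0,0,0,0,-0.6,1],[0,0,0,0,0,-0.8,1],[0,0,0,0,0,-1,1],[0,0,0,0,0,-1,1],[0,0,0,0,0,-1,1],[0,0,0,0,0,-1,1],[0,0,0,0,0,-0.5,1]]'
python3 -m inch '[[0,0,0,0,0,0,1],[0,0,0,0,0,0,1],[0,0,0,0,0,0,1],[0,0,0,0,0,0,1],[0,0,0,0,0,0,1],[0,0,0,0,0,0,1]]'
python3 d.py; python3 - <<'E'
from h import *
fs=[grab_frame("side"),grab_frame("wrist")]
P=pts(fs[1]);q=P[(abs(P[...,0]-500)<15)&(abs(P[...,1]-111)<15)&(P[...,2]<150)];print("pad z",np.percentile(q[:,2],[5,25,50,75,95]))
cv2.imwrite("pics/e.png",np.vstack([cv2.resize(f["pixels"][...,::-1],(400,300)) for f in fs]))
E
```

```text
clock: 8.5
eef_pos: [501.6, 110.7, 289.6]
tcp_rot: [3.141, 0.003, 3.103]
contact_force: [0.3, 0.2, 0.2]
opening: 0.0
grasp_force: 0.0
clock: 9.0
eef_pos: [500.7, 110.5, 285.4]
tcp_rot: [-3.141, -0.002, 3.103]
contact_force: [-0.6, -0.1, -0.6]
opening: -0.002
grasp_force: 0.0
side green 2445 [349.  63.  20.] [441. 101. 131.]
side blue 1240 [424. -98.  20.] [465.   2. 134.]
top green 424 [360.  65.  22.] [444.  90. 131.]
top blue 588 [426. -95.  27.] [4.650e+02 1.000e+00 1.078e+03]
pad z [117.36736025 118.07632842 118.60240318 119.1272596  119.89364619]
```

View pics/e.png

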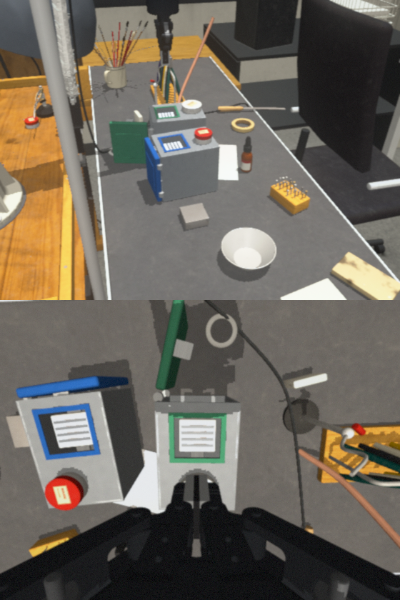

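The picture shows the green door wide open (lower tile about (170,345)) and the pad back up at z of about 118. The blue door is shut, and the tins, bottle and block are where they were.

```bash
python3 -c "from rig import r; print(r.sign_off())"
```

```text
the job is handed in; nothing more can be done
None
```

The green locker is open: its door swung wide past 1 rad, the hook sprang back up, and the blue locker, tins, bottle and block were left alone; I handed the job in at about 9 s with the hand clear.

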